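# Unhitch and tip the parts cart

### The arm

A 7-joint arm with a two-finger parallel gripper is mounted at the origin on a cart in front of the work surface, level with it; the furniture and walls round the work are solid. World frame = base frame: x ahead of the robot, y to its left, z up, the work surface at z = 0. Lengths are in m, angles in rad, forces in N, time in s.
With the tool pointing down it reaches from about 0.4 to 0.85 m from the base axis. Payload 10.4 kg.
Tool frame: the origin (TCP) lies at the very end of the fingers, on their centre line; the grasp point (between the pads) lies 19 mm behind it; z points along the fingers, y is the direction in which the jaws open and shut (so a half turn about z gives the same grasp; the last joint's range is limited). The gripper opens to 87 mm and grips with 3 to 60 N. Pads are 19 mm wide; open, the fingers measure 117 mm over their backs; the gripper's body (75 mm by 190 mm) begins 51 mm behind the grasp point.
Start: joints at [-1.287, 0.332, -0.065, 1.46, 0.022, 1.35, -0.088], TCP at [0.189, 0.596, 0.223] pointing down, gripper open.
Joint ranges: [-2.6, 2.6], [-0.5, 2.12], [-1.47, 1.34], [0.16, 2.42], [-1.27, 4.41], [0.06, 2.06], [-2.6, 2.6]. Speed limits (rad/s): [2.22, 2.22, 2.79, 2.79, 3.14, 3.14, 3.14].

### API

Orientations are given as a unit quaternion [w, x, y, z].
In Python, from plant import get_state, get_image, camera_model, close_job, look_for, silhouettes, tip_of gives the robot as it stands.
- The arm moves only by the tool send_rows, never from a script. Its argument "plan" is a list of rows, each a list of 4 numbers: the shift along the tool's x, y, z in units of 0.04 m (1.0 is 0.04 m), then the turn about the tool's z in units of 5 degrees (1.0 is 5 degrees). In form: [[x, y, z, yaw], ...]. A call has 1 to 12 rows; each row shifts and turns the commanded pose from where the row before left it, along the tool's axes as they then stand; what a row does not reach is not made up. A row lasts 1/10 s, in which the tool goes at most 50 mm and 8.59 degrees, less where a joint would pass 70% of its speed; a pose out of reach is approached as far as the arm can. A call with a number of a shift or a turn outside -1 to 1 is refused whole. A call with a gripper value outside its range is refused whole. "fingers" is the closure, from 0 (fully open) to 1 (shut), set as the call begins (left out, the last holds). The fingers move at their own pace and stop on an object; "grip_force" is the grip in N (left out, the last holds). Time passes only in rows, so rows that do not move let the fingers close. It gives the time, the measured TCP pose, the force and the opening at its end, in the units of the state.
- get_state(): the state, without advancing time (a new reading comes with each control period).
- get_image(name): name is "scene" or "top" or "wrist"; returns the picture (400x640x3 uint8, red, green, blue); there is no depth.
- camera_model(name): a dict with "mtx" (3x3 intrinsics, pixels), "k1" (the pictures are not rectified: a ray, as slopes to the right and down, at radius r is drawn at 1 + k1 r^2 times it, then the intrinsics apply), "extrinsics" (4x4, takes a point from world to camera coordinates); the wrist camera has in their place "mount" (4x4, takes a point from camera to tool coordinates, whose origin is the TCP and whose axes are the flange's). Camera axes: x right, y down, z forward; pixel columns grow to the right and rows downward; lengths in m; the calibration is good to about 2 mm. A picture is of the moment at which its call begins: read the wrist's pose just before it. camera_model takes no time and is no camera call.
- close_job(): hands the job in, once; it reports no verdict.
Trained networks look in the newest picture that a camera, given by its name, has taken for a name from the list of things; names that differ only in an ending like _2 or _b are one class to them, and where a whole thing is asked for, a point or a joint stands for the part that bears it (a point fixed in the world has none). Each returns a list of dicts, best first, with "confidence" (0 to 1); they miss things now and then, are a little off and sometimes report something else, mostly with a low value. They report only what shows in the picture. A call takes as long as a camera call. They do not tell look-alikes from the thing itself.
- look_for(camera, query): "extent" ([left, top, right, bottom] in pixels, round what is visible of it).
- silhouettes(camera, query): "pixels" (400x640 bool, what is visible of it) and "extent" ([left, top, right, bottom] in pixels, round what is visible of it).
- tip_of(camera, query): "centre" ([column, row] in pixels: a listed point, or the origin of a listed thing).
The state is a dict: "clock": time; "joints": joint angles; "joint_vel": joint speeds; "tau": joint torques, N m; "eef_pos": TCP position; "tcp_rot": TCP orientation; "force": force on the tool from outside, world axes, zero at the start; "ft_torque": the same for the moment, N m; "gripper_width": finger opening in m.
Only numpy, scipy, OpenCV 4.12 (cv2) and the standard library are available. Lean on these libraries where they do the work, as an engineer would, in place of code of your own. Each camera call takes 0.05 s, during which the arm holds its last target.

### The job

Empty the small parts cart into the open tray behind it: pull the spring latch on the cart's hitch out sideways, lift the tongue off the ball while the latch is held out, and raise it until the bed slopes steeply and the spool, the reel and the tape roll have all slid down into the tray. Finish while still gripping the hitch and holding the tongue raised (well clear of the ball, about 10 cm or more), and leave the mug and the pliers alone.

Things in the scene. Friction and masses are not known exactly. Their poses are not given: they have to be found in the camera images.
- cart: Small grey tilt-bed cart on four black wheels, parked (fixed), about 150 wide (own x), 390 long (own y), 139 mm high. Origin on the bench under the middle of the chassis. At its -y end a steel hitch ball stands on the chassis; the bed's tongue ends in a coupler that sits over the ball. The bed is open at its +y end, over the tray.
- bed_hinge (a point): Middle of the bed's hinge axis, at cart (0, 120, 110) mm; the axis is level, the cart's x. The bed is a polished steel trough, 86 wide and 250 long inside, walls 20 mm above its floor, which is 118 mm above the bench; its open end lies 35 mm beyond the hinge.
- ball (a point): Centre of the fixed hitch ball (40 mm diameter, flat underside), at cart (0, -200, 110) mm; so the level direction from bed_hinge to ball is the cart's -y.
- coupler (a point): Centre of the top face of the coupler (58 mm wide box), 29 mm above the ball's centre when coupled; it moves with the bed.
- latch_knob (a point): Centre of the black latch knob: upright disc, 30 mm diameter, 10 mm thick, faces along the cart's x, at cart (-109, -200, 126) mm when coupled. It stands on the outer end of the latch rod (16 mm thick with its spring), which runs 30 mm below it along the cart's x to the coupler, 64 mm off. It moves with latch and bed. Gripped on its flat faces it turns between the fingers as the tongue rises.
- latch (a joint): How far the latch is pulled out (m), along the cart's -x (away from the coupler, towards the robot): 0 to 0.018. Spring: 3 N at 0, 8 N at 0.018; springs back when let go. At 0 its tab lies under the ball and the tongue cannot rise; from 0.013 on the tab clears the ball. Once the tongue is 30 mm up the latch no longer matters.
- bed (a joint): Tilt of the bed with its tongue (rad): 0 level and coupled, up to the stop at 0.75; the coupler end rises as it grows, on an arc of 320 mm radius about bed_hinge. It falls back when let go; lifting at the knob takes about 6 N at first, less later. The pieces begin to slide at 0.25 to 0.45 rad; all have slid off within a second or two at 0.55 rad.
- tray: Open plastic parts tray, loose, 192 (own x) x 112 (own y) x 59 mm, standing behind the cart under the open end of the bed, its long side along the cart's y. Origin at the centre of its underside.
- spool_center (a point): Centre of the solder spool, 54 mm diameter, 30 mm high, lying flat in the bed at the start (the three pieces lie in a row, in any order).
- reel_center (a point): Centre of the braid reel, 44 mm diameter, 11 mm high, lying flat in the bed at the start.
- tape_center (a point): Centre of the tape roll, 55 mm diameter, 19 mm high, lying flat in the bed at the start.
- mug: White mug, 83 mm wide, 93 mm high, a bystander. Origin at the centre of its underside.
- nose_pliers: Pliers, 150 mm long, 12 mm high, lying on the bench in front of the cart, a bystander. Origin at the centre of the underside.
Mind the look-alikes: they are no part of the job. Leave any turquoise look-alike of the part that bears tape_center alone. There is more than one size of the part that bears spool_center; the job needs the smaller.

How it is judged:
On the way, in this order (a step that is already met when the one before it is completed fails the run):
1. the latch is pulled out far enough to clear the ball while the tongue is still down (value of joint latch above 0.012 m and value of joint bed below 0.06 rad), for 0.1 s.
2. the tongue is lifted off the ball and raised (value of joint bed above 0.3 rad), for 0.2 s.
At the end, for the whole second after the job is handed in: The gripper still grips the hitch (over 1 N) and holds the tongue still, raised over 0.3 rad, not propped by the tray; the centres of spool, reel and tape roll lie inside the tray (within 90 mm along and 50 mm across of its middle, under 60 mm above its underside) (value of joint bed above 0.3 rad and velocity of joint bed between -0.05 and 0.05 rad/s and contact force between the fingers and cart above 1 N and contact force between tray and cart below 0.3 N and x of spool_center in the frame of tray between -0.09 and 0.09 m and y of spool_center in the frame of tray between -0.05 and 0.05 m and z of spool_center in the frame of tray between 0 and 0.06 m and x of reel_center in the frame of tray between -0.09 and 0.09 m and y of reel_center in the frame of tray between -0.05 and 0.05 m and z of reel_center in the frame of tray between 0 and 0.06 m and x of tape_center in the frame of tray between -0.09 and 0.09 m and y of tape_center in the frame of tray between -0.05 and 0.05 m and z of tape_center in the frame of tray between 0 and 0.06 m and linear speed of tray below 0.05 m/s); the arm keeps its last pose, push and grip.
It fails at once if the mug or the pliers are pushed more than 3 cm (distance of any of mug, nose_pliers from where it was at the start of the episode above 0.03 m).
It also fails if it takes over 42 s, if anything falls off the work surface, if the arm or the gripper's body presses on something with over 40 N, if the wrist force passes 120 N, or if a joint passes its speed limit or range.

## Working session

There is one attempt and no reset: what is moved stays moved. The work goes in short steps, Python scripts to look and compute and a tool call to move; the robot and the scene stay as the last step left them, time stands still between calls to the robot, and variables do not carry over. Pictures are saved under pics/ and viewed, and the job is handed in when it is done.

Besides the shell and the picture viewer there is one more tool, called after ">>>" as name(argument=value, ...), one argument or row to a line, values as JSON. send_rows: Moves the arm, as the interface text tells. Shifts and turns lie within -1 to 1; 1 stands for 0.04 m of shift or 5 degrees of turn. Its arguments: {"type":"object","properties":{"plan":{"type":"array","items":{"type":"array","items":{"type":"number","minimum":-1,"maximum":1}}},"fingers":{"type":"number"},"grip_force":{"type":"number"}},"required":["plan"]}

```bash
ls; mkdir -p pics; python3 - <<'E'
from plant import *
import cv2,json
s=get_state();print({k:(v if not hasattr(v,'tolist') else v.tolist()) for k,v in s.items()})
for n in ("scene","top"):
    im=get_image(n);cv2.imwrite(f"pics/{n}0.png",im[:,:,::-1])
    m=camera_model(n);print(n,m)
    for q in ("latch_knob","coupler","ball","bed_hinge","cart","tray","mug","nose_pliers","spool_center","reel_center","tape_center"):
        print(n,q,[([round(float(x)) for x in d['centre']],round(float(d['confidence']),2)) for d in tip_of(n,q)])
print(camera_model("wrist"))
E
```

```text
pics
{'clock': 0.0, 'joints': [-1.286616870080342, 0.3328466866857246, -0.06468094190225995, 1.4609735588688337, 0.02156212392649397, 1.3498758302250962, -0.08853653942041453], 'joint_vel': [-0.0004764894594596015, 0.0004017497047086927, 0.0008748462932707145, -0.00028547691062203253, 0.0006304125893634545, -0.0012679817592729738, 0.0014029832895622889], 'tau': [0.00019834499653370585, -62.326011657714844, 0.024466750910505652, -38.98745656013489, -0.06150574889034033, 0.04016726743429899, 0.0001160825377155561], 'eef_pos': [0.18862910759382995, 0.5954417976990033, 0.22175420655455186], 'tcp_rot': [-9.002691710140597e-05, 0.15280925985898328, 0.9882554493273177, -0.0006991933675019259], 'force': [-0.3485635673782738, 1.0486280147388871, 0.7066868506773301], 'ft_torque': [0.07518880418111859, 0.010279843017011047, 0.024941596521947836], 'gripper_width': 0.08691000404949088}
scene {'mtx': array([[438.59058837,   0.        , 320.13226131],
       [  0.        , 438.59058837, 199.69708573],
       [  0.        ,   0.        ,   1.        ]]), 'k1': -0.05336747885091894, 'extrinsics': arr
[... 1505 characters left out ...]
 0.72)]
top spool_center [([323, 225], 0.83), ([266, 164], 0.68)]
top reel_center [([292, 162], 0.58)]
top tape_center [([243, 169], 0.79), ([234, 231], 0.6)]
{'mtx': array([[299.63366624,   0.        , 321.25061587],
       [  0.        , 299.63366624, 197.26965026],
       [  0.        ,   0.        ,   1.        ]]), 'k1': -0.03509148365559151, 'mount': array([[-4.04051121e-04, -9.58311679e-01, -2.85724626e-01,
         7.68820943e-02],
       [ 9.99999855e-01, -2.85258863e-04, -4.57378014e-04,
         1.06874126e-04],
       [ 3.56805210e-04, -2.85724769e-01,  9.58311655e-01,
        -1.61890484e-01],
       [ 0.00000000e+00,  0.00000000e+00,  0.00000000e+00,
         1.00000000e+00]])}
```

View pictures.

View pics/scene0.png

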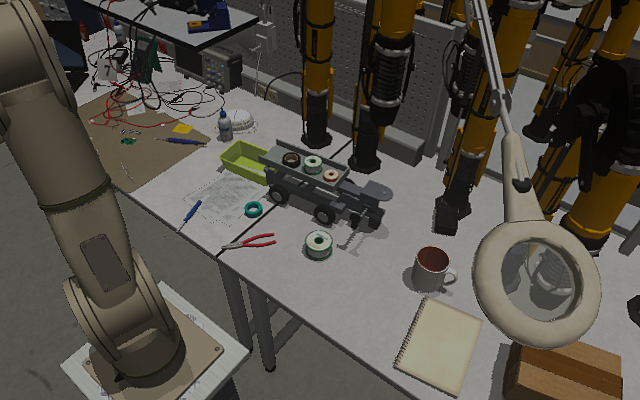

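View pics/top0.png

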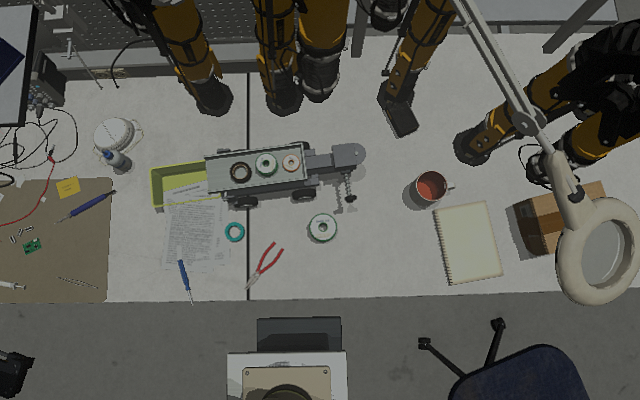

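```bash
cat > h.py <<'E'
from plant import *
import numpy as np, cv2
from scipy.optimize import least_squares
from scipy.spatial.transform import Rotation as R
def Rq(q): return R.from_quat([q[1],q[2],q[3],q[0]]).as_matrix()
def ext(n,st=None):
    m=camera_model(n)
    if n!="wrist": return m,m['extrinsics']
    T=np.eye(4);T[:3,:3]=Rq(st['tcp_rot']);T[:3,3]=st['eef_pos']
    return m,np.linalg.inv(T@m['mount'])
def proj(n,P,st=None):
    m,E=ext(n,st);p=(E[:3,:3]@np.atleast_2d(P).T).T+E[:3,3]
    s=p[:,:2]/p[:,2:];s=s*(1+m['k1']*(s**2).sum(1,keepdims=True))
    return s*m['mtx'][0,0]+m['mtx'][:2,2]
def atz(n,uv,z,st=None):
    m,E=ext(n,st);d=(np.array(uv)-m['mtx'][:2,2])/m['mtx'][0,0]
    s=d.copy()
    for _ in range(10): s=d/(1+m['k1']*(s@s))
    r=E[:3,:3].T@np.r_[s,1];c=-E[:3,:3].T@E[:3,3]
    return c+r*(z-c[2])/r[2]
CP={'hinge':(0,.12,.11),'ball':(0,-.2,.11),'coupler':(0,-.2,.139),'knob':(-.109,-.2,.126)}
def world(p,x,y,yaw): 
    c,s=np.cos(yaw),np.sin(yaw);p=np.atleast_2d(p)
    return np.c_[x+c*p[:,0]-s*p[:,1],y+s*p[:,0]+c*p[:,1],p[:,2]]
E
python3 - <<'E'
from h import *
obs=[('top','knob',(352,199)),('top','coupler',(344,155)),('top','ball',(344,157)),('top','hinge',(223,174)),('scene','hinge',(278,160)),('scene','ball',(370,195))]
f=lambda v:np.concatenate([proj(n,world(CP[k],*v))[0]-uv for n,k,uv in obs])
r=least_squares(f,[.5,-.1,0],loss='soft_l1')
print(r.x,r.fun.reshape(-1,2).round(1))
for n in('top','scene'):
  print(n,{k:proj(n,world(CP[k],*r.x))[0].round(1).tolist() for k in CP})
for k in CP: print(k,world(CP[k],*r.x))
for n,b in (('scene',(250,130,410,250)),('top',(140,120,400,240))):
    im=cv2.imread(f'pics/{n}0.png')[b[1]:b[3],b[0]:b[2]];s=800/(b[2]-b[0])
    im=cv2.resize(im,None,fx=s,fy=s,interpolation=cv2.INTER_CUBIC)
    for k in CP:
        p=(proj(n,world(CP[k],*r.x))[0]+.5-b[:2])*s
        cv2.drawMarker(im,tuple(int(a) for a in p),(0,0,255),0,14,1);cv2.putText(im,k,tuple(int(a)+5 for a in p),0,.5,(0,0,255),1)
    cv2.imwrite(f'pics/{n}_crop.png',im)
print('mug',atz('top',(428,191),0),'pl',atz('top',(260,269),0),'tray',atz('top',(190,185),0))
E
```

```text
[0.62629805 0.02976295 0.10926832] [[-0.9 -0.9]
 [ 0.9 -0.3]
 [ 0.3  0.8]
 [-1.9  0.7]
 [-0.4 -2.2]
 [ 3.5  2.2]]
top {'hinge': [221.1, 174.7], 'ball': [344.3, 157.8], 'coupler': [344.9, 154.7], 'knob': [351.1, 198.1]}
scene {'hinge': [277.6, 157.8], 'ball': [373.5, 197.2], 'coupler': [374.5, 189.6], 'knob': [355.3, 218.5]}
hinge [[0.61321193 0.14904729 0.11      ]]
ball [[ 0.64810825 -0.16904428  0.11      ]]
coupler [[ 0.64810825 -0.16904428  0.139     ]]
knob [[ 0.53975831 -0.18093084  0.126     ]]
mug [ 0.57528755 -0.40775371  0.        ] pl [0.37178504 0.06528033 0.        ] tray [0.61223744 0.26403784 0.        ]
```

View pics/top_crop.png

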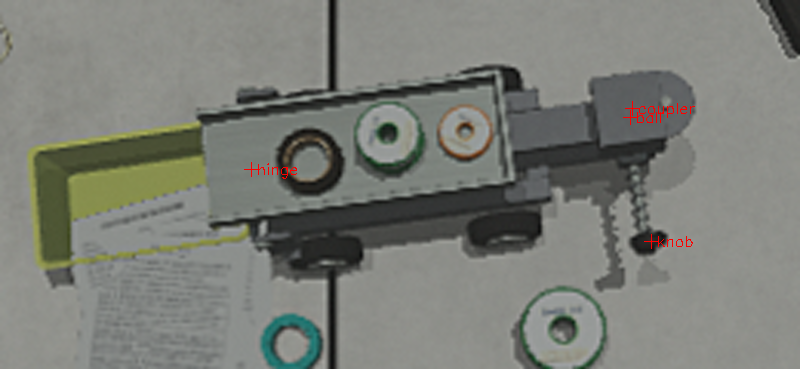

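View pics/scene_crop.png

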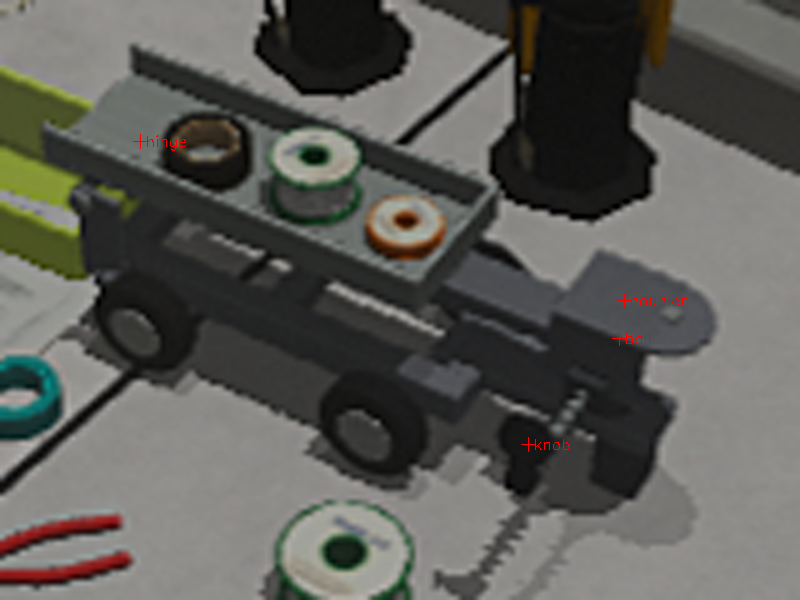

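In the two crops:
- The black latch knob is at top (351,199) and scene (355,219). The only things near it are its rod/spring and its shadow at top (338,205).
- In the bed are the tape (240,171), spool (266,164) and reel (291,162).
- The look-alikes to leave are the big spool on the bench at (323,228) and the turquoise ring at (234,231).

The knob at (351,199) is the target. I'll turn the tool first so the jaw axis lies along the cart's x.

>>> send_rows(
  plan=[
    [0,0,-0.05,1],
    [0,0,-0.05,1],
    [0,0,-0.05,1],
    [0,0,-0.05,1],
    [0,0,-0.05,1],
    [0,0,-0.05,1],
    [0,0,-0.05,1],
    [0,0,-0.05,1],
    [0,0,-0.05,1],
    [0,0,-0.05,1],
    [0,0,-0.05,1],
    [0,0,-0.05,1],
  ],
  fingers=0.4,
  grip_force=40,
)

```text
clock: 2.4
eef_pos: [0.1887, 0.5959, 0.2467]
tcp_rot: [-0.0, 0.628, 0.778, 0.0]
force: [-0.6, -0.1, 0.4]
gripper_width: 0.0523
```

>>> send_rows(
  plan=[
    [0,0,0,1],
    [0,0,0,0.2],
    [-0.2,1,0,0],
    [-0.4,1,0,0],
    [-0.6,1,0,0],
    [-0.8,1,0,0],
    [-1,0.8,0,0],
    [-1,0.6,0,0],
    [-1,0.4,0,0],
    [-1,0.3,0,0],
    [-1,0.2,0,0],
    [-1,0.2,0,0],
  ],
)

```text
clock: 3.6
eef_pos: [0.4814, 0.3067, 0.2465]
tcp_rot: [-0.0, 0.666, 0.746, 0.0]
force: [0.7, 0.3, 0.5]
gripper_width: 0.0522
```

>>> send_rows(
  plan=[
    [-1,0,0,0],
    [-1,0,0,0],
    [-1,0,0,0],
    [-1,0,0,0],
    [-1,0,0,0],
    [-1,0,0,0],
    [-1,0,0,0],
    [-1,0,0,0],
    [-1,0,0,0],
    [-1,0,0,0],
    [-1,0,0,0],
    [-0.3,0,0,0],
  ],
)

```text
clock: 4.8
eef_pos: [0.5309, -0.1456, 0.2468]
tcp_rot: [0.001, 0.668, 0.744, -0.0]
force: [0.3, -0.5, -0.2]
gripper_width: 0.0523
```

```bash
python3 - <<'E'
from h import *
s=get_state();print(s['eef_pos'],s['force'],s['joints'])
im=get_image('wrist');cv2.imwrite('pics/w1.png',im[:,:,::-1])
for q in ("latch_knob","coupler","ball"):
    print(q,[([round(float(x),1) for x in d['centre']],round(float(d['confidence']),2)) for d in tip_of('wrist',q)])
np.save('w1.npy',np.r_[s['eef_pos'],s['tcp_rot']])
v=[0.62629805,0.02976295,0.10926832]
for k in CP: print(k,proj('wrist',world(CP[k],*v),s)[0].round(1))
E
```

```text
[ 0.53094399 -0.14556833  0.24680954] [ 0.28848027 -0.51911    -0.21949116] [-0.40205554  0.16470885  0.66318157  1.65639702 -0.10206682  1.35523106
  0.38493555]
latch_knob [([326.6, 222.6], 0.77)]
coupler []
ball [([426.2, 215.7], 0.85)]
hinge [ 460. -153.]
ball [426.4 219.3]
coupler [436.3 229.9]
knob [324.6 225.1]
```

View pics/w1.png

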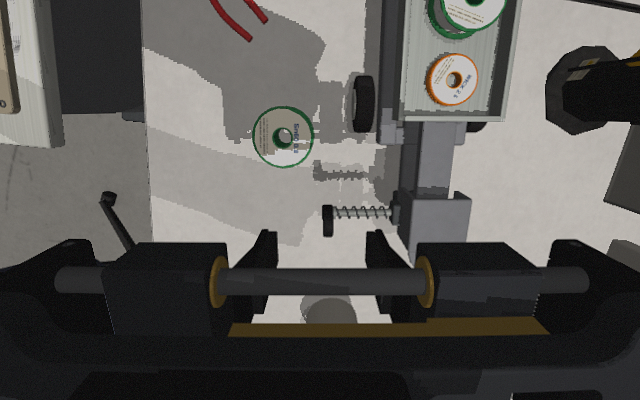

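```bash
python3 - <<'E'
from h import *
a=np.load('w1.npy');st={'eef_pos':a[:3],'tcp_rot':a[3:]}
obs=[('top','knob',(352,199),1),('top','coupler',(344,155),1),('top','ball',(344,157),1),('top','hinge',(223,174),1),('scene','hinge',(278,160),1),('wrist','knob',(327.5,222),1),('wrist','ball',(426.2,215.7),1),('scene','knob',(356,221),1)]
f=lambda v:np.concatenate([(proj(n,world(CP[k],*v),st)[0]-uv)*w for n,k,uv,w in obs])
r=least_squares(f,[.6,0,0],loss='soft_l1')
print(r.x,r.fun.reshape(-1,2).round(1))
k=world(CP['knob'],*r.x)[0];print('knob',k,'ray',atz('wrist',(327.5,222),.126,st))
print('tool delta',Rq(a[3:]).T@(np.r_[k[:2],.112]-a[:3])/.04, Rq(a[3:]))
E
```

```text
[0.62705532 0.03166219 0.10667651] [[-1.7 -1. ]
 [ 0.2 -0.4]
 [-0.5  0.7]
 [-2.6  0.3]
 [-0.6 -2.7]
 [-2.4  1.2]
 [ 0.8  2. ]
 [-1.4 -3. ]]
knob [ 0.5399698 -0.1788066  0.126    ] ray [ 0.54227067 -0.17723839  0.126     ]
tool delta [-0.8450799   0.13340249  3.37164007] [[-1.08372512e-01  9.94110263e-01  4.28535786e-04]
 [ 9.94109047e-01  1.08373058e-01 -1.57562466e-03]
 [-1.61278637e-03  2.55256901e-04 -9.99998667e-01]]
```

>>> send_rows(
  plan=[
    [-0.4,0.08,0.3,0],
    [-0.43,0.08,0.6,0],
    [0,0,0.7,0],
    [0,0,0.4,0],
    [0,0,0,0],
    [0,0,0,0],
  ],
)

```text
clock: 5.6
eef_pos: [0.5421, -0.1715, 0.167]
tcp_rot: [-0.0, 0.665, 0.746, 0.0]
force: [1.6, 0.3, 0.3]
gripper_width: 0.0522
```

```bash
python3 - <<'E'
from h import *
s=get_state();print(s['eef_pos'],s['tcp_rot'],s['force'],s['clock'])
im=get_image('wrist');cv2.imwrite('pics/w2.png',im[:,:,::-1])
print([([round(float(x),1) for x in d['centre']],round(float(d['confidence']),2)) for d in tip_of('wrist','latch_knob')])
print([(d['extent'],round(float(d['confidence']),2)) for d in look_for('wrist','latch_knob')])
R0=Rq(s['tcp_rot'])
print('tcp px',proj('wrist',s['eef_pos'],s),'knob px',proj('wrist',[.5415,-.178,.126],s),proj('wrist',s['eef_pos']-np.r_[0,0,.16-.126],s))
im=get_image('scene');cv2.imwrite('pics/s2.png',cv2.resize(im[130:270,270:470,::-1],None,fx=4,fy=4))
E
```

```text
[ 0.54208611 -0.17146038  0.16703309] [-1.30545436e-04  6.65489315e-01  7.46407318e-01  2.63110639e-04] [1.58973939 0.28726847 0.26260168] 5.6
[([316.7, 225.3], 0.81)]
[([313.0, 202.6, 406.0, 250.8], 0.66), ([311.1, 0.0, 587.1, 246.7], 0.28)]
tcp px [[318.60709984 245.23295402]] knob px [[317.30579955 228.59912653]] [[319.03295348 223.96055808]]
```

View pics/w2.png

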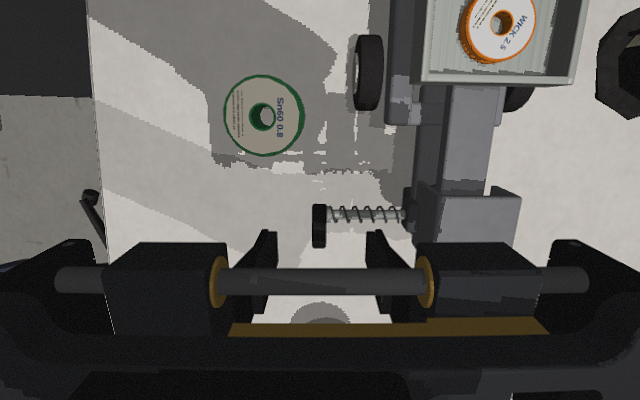

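View pics/s2.png

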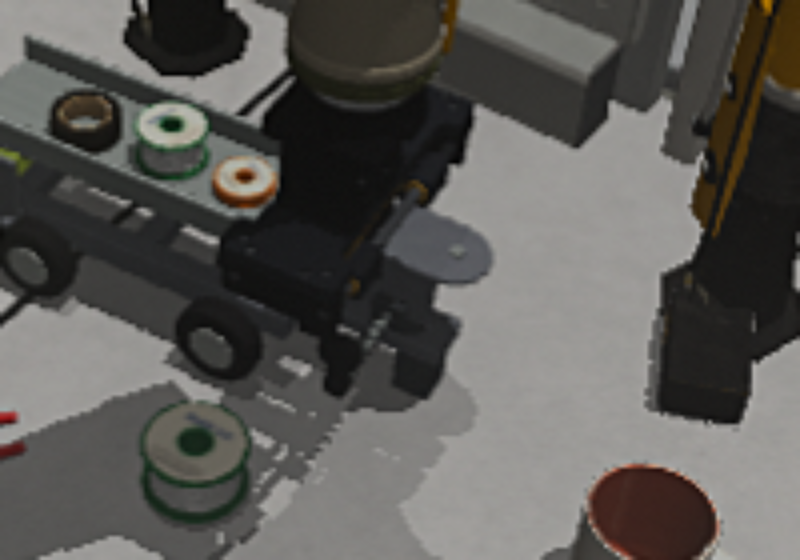

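The wrist view shows the knob disc at (319,226), midway between the finger tips (277…366) and in line with the TCP's drop point (319,224). Going down.

>>> send_rows(
  plan=[
    [-0.07,0,0.3,0],
    [0,0,0.4,0],
    [0,0,0.4,0],
    [0,0,0.25,0],
    [0,0,0,0],
  ],
)

```text
clock: 6.3
eef_pos: [0.541, -0.1756, 0.1109]
tcp_rot: [-0.001, 0.666, 0.746, -0.001]
force: [0.6, -0.3, -0.3]
gripper_width: 0.0524
```

>>> send_rows(
  plan=[
    [0,0,0,0],
    [0,0,0,0],
    [0,0,0,0],
    [0,0,0,0],
    [0,0,0,0],
    [0,0,0,0],
  ],
  fingers=1,
  grip_force=40,
)

```text
clock: 6.9
eef_pos: [0.542, -0.1757, 0.1126]
tcp_rot: [0.0, 0.666, 0.746, 0.0]
force: [-2.0, -0.6, 0.1]
gripper_width: 0.0119
```

```bash
python3 - <<'E'
from h import *
s=get_state();print(s['eef_pos'],s['tcp_rot'],s['force'],s['clock'],s['gripper_width'])
im=get_image('wrist');cv2.imwrite('pics/w3.png',im[:,:,::-1])
im=get_image('scene');cv2.imwrite('pics/s3.png',cv2.resize(im[130:270,270:470,::-1],None,fx=4,fy=4))
E
```

```text
[ 0.54198456 -0.17574025  0.11264093] [8.73879993e-06 6.66376705e-01 7.45615234e-01 9.70567432e-05] [-2.02157957 -0.58623239  0.14825118] 6.9 0.011889340184058066
```

View pics/w3.png

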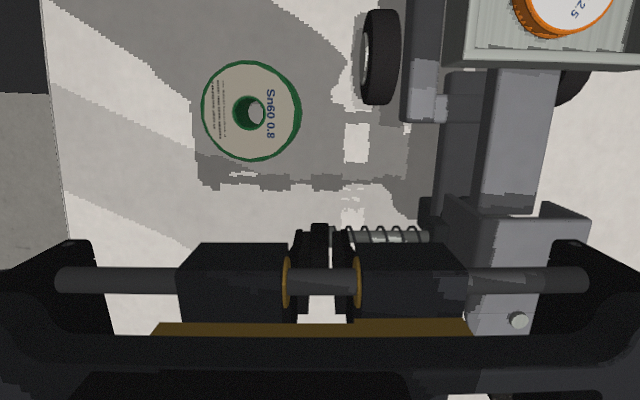

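View pics/s3.png

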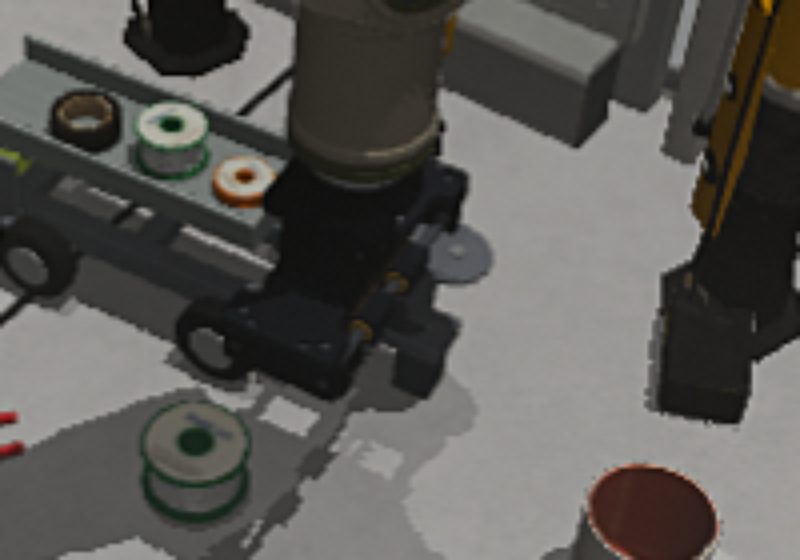

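The fingers stopped at 11.9 mm with the knob between them. In the wrist picture the rod and spring leave the pads to the right at (390,235). Now pulling the latch out.

>>> send_rows(
  plan=[
    [0,0,0,0],
    [0,-0.1,0,0],
    [0,-0.1,0,0],
    [0,-0.1,0,0],
    [0,-0.1,0,0],
    [0,0,0,0],
    [0,0,0,0],
  ],
)

```text
clock: 7.7
eef_pos: [0.5269, -0.1774, 0.1128]
tcp_rot: [0.001, 0.666, 0.746, 0.001]
force: [6.8, 0.2, -4.3]
gripper_width: 0.0104
```

>>> send_rows(
  plan=[
    [0,-0.04,0,0],
    [0,0,0,0],
    [0,0,0,0],
  ],
)

```text
clock: 8.0
eef_pos: [0.5255, -0.1776, 0.1128]
tcp_rot: [0.001, 0.666, 0.746, 0.001]
force: [7.5, 0.3, -3.5]
gripper_width: 0.0095
```

```bash
python3 - <<'E'
from h import *
s=get_state();print(s['eef_pos'],s['force'],s['clock'],s['gripper_width'])
im=get_image('wrist');cv2.imwrite('pics/w4.png',im[:,:,::-1])
E
```

```text
[ 0.52551203 -0.17755422  0.11282412] [ 7.54052734  0.32133414 -3.48355946] 8.0 0.009468969106509371
```

View pics/w4.png

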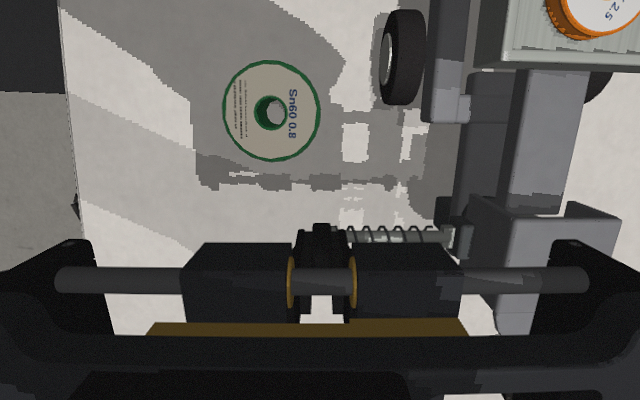

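The rod is out: the tab shows at (462,238), and 7.5 N matches about 16 mm on the spring. Now starting the lift along the arc.

>>> send_rows(
  plan=[
    [0.01,0,-0.2,0],
    [0.02,0,-0.2,0],
    [0.02,0,-0.2,0],
    [0.03,0,-0.2,0],
    [0,0,0,0],
  ],
)

```text
clock: 8.55
eef_pos: [0.5256, -0.1748, 0.1457]
tcp_rot: [0.002, 0.666, 0.746, 0.001]
force: [8.2, -2.3, -4.9]
gripper_width: 0.0097
```

```bash
python3 - <<'E'
from h import *
s=get_state();print(s['eef_pos'],s['force'],s['clock'],s['gripper_width'])
im=get_image('wrist');cv2.imwrite('pics/w5.png',im[:,:,::-1])
im=get_image('scene');cv2.imwrite('pics/s5.png',cv2.resize(im[110:270,220:470,::-1],None,fx=3,fy=3))
E
```

```text
[ 0.52558953 -0.17476385  0.1456932 ] [ 8.15772606 -2.28944525 -4.85888199] 8.55 0.009661848600409282
```

View pics/w5.png

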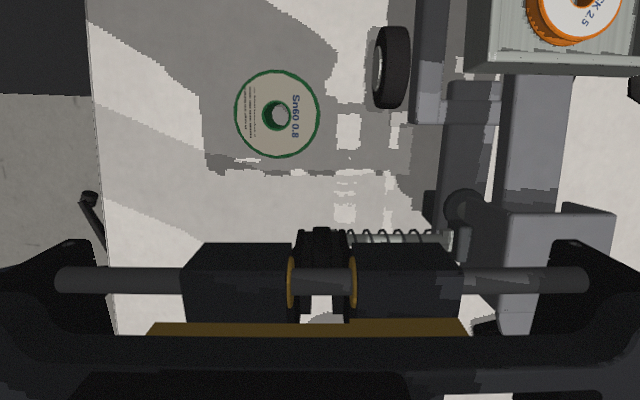

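View pics/s5.png

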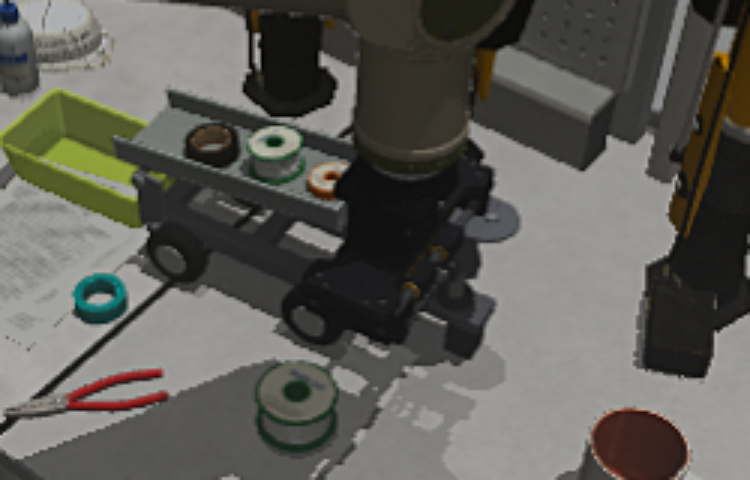

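The scene view shows the tongue off the ball, and the dark ball now shows at wrist (465,208). The bed is tilting with the knob still gripped, so I'll carry on along the arc.

>>> send_rows(
  plan=[
    [0.035,0,-0.2,0],
    [0.035,0,-0.2,0],
    [0.045,0,-0.195,0],
    [0.045,0,-0.195,0],
    [0.055,0,-0.19,0],
    [0.055,0,-0.19,0],
    [0.06,0,-0.19,0],
    [0.065,0,-0.19,0],
    [0,0,0,0],
  ],
)

```text
clock: 9.55
eef_pos: [0.5237, -0.1595, 0.2078]
tcp_rot: [0.002, 0.666, 0.746, 0.001]
force: [7.8, -3.2, -3.7]
gripper_width: 0.0096
```

>>> send_rows(
  plan=[
    [0.075,0,-0.185,0],
    [0.075,0,-0.185,0],
    [0.08,0,-0.18,0],
    [0.085,0,-0.18,0],
    [0.09,0,-0.18,0],
    [0.095,0,-0.175,0],
    [0.1,0,-0.175,0],
    [0.1,0,-0.175,0],
    [0,0,0,0],
  ],
)

```text
clock: 10.45
eef_pos: [0.5206, -0.1322, 0.2654]
tcp_rot: [0.003, 0.666, 0.746, 0.001]
force: [8.2, -4.3, -0.7]
gripper_width: 0.0097
```

```bash
python3 - <<'E'
from h import *
s=get_state();print(s['eef_pos'],s['force'],s['clock'],s['gripper_width'])
im=get_image('scene');cv2.imwrite('pics/s6.png',cv2.resize(im[110:270,220:470,::-1],None,fx=3,fy=3))
E
```

```text
[ 0.52060119 -0.13220588  0.26540178] [ 8.23221342 -4.25753384 -0.65824847] 10.45 0.009695107905046947
```

View pics/s6.png

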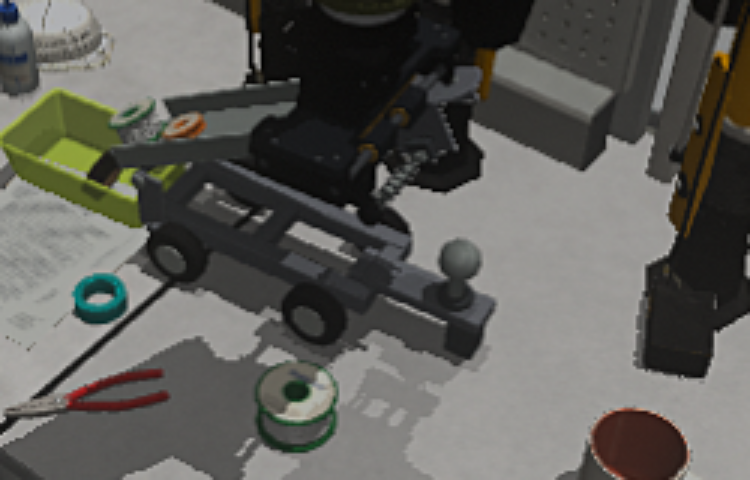

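At about 0.5 rad the tape is already off the bed and the spool and reel are sliding over the lip at (140,120). Raising a little more.

>>> send_rows(
  plan=[
    [0,0,0,0],
    [0.06,0,-0.17,0],
    [0.08,0,-0.17,0],
    [0.1,0,-0.165,0],
    [0.1,0,-0.165,0],
    [0,0,0,0],
    [0,0,0,0],
    [0,0,0,0],
    [0,0,0,0],
    [0,0,0,0],
    [0,0,0,0],
  ],
)

```text
clock: 11.6
eef_pos: [0.5183, -0.1167, 0.2903]
tcp_rot: [0.0, 0.666, 0.746, 0.001]
force: [7.1, 3.0, -4.7]
gripper_width: 0.0098
```

```bash
python3 - <<'E'
from h import *
s=get_state();print(s['eef_pos'],s['force'],s['clock'],s['gripper_width'])
im=get_image('scene');cv2.imwrite('pics/s7.png',cv2.resize(im[110:270,220:470,::-1],None,fx=3,fy=3))
im=get_image('top');cv2.imwrite('pics/t7.png',cv2.resize(im[110:290,130:430,::-1],None,fx=2.6,fy=2.6))
for q in ("spool_center","reel_center","tape_center","tray"):
  for n in ('scene','top'):
    print(n,q,[([round(float(x)) for x in d['centre']],round(float(d['confidence']),2)) for d in tip_of(n,q)])
E
```

```text
[ 0.51827984 -0.11667344  0.29028946] [ 7.12233493  2.97509015 -4.68956326] 11.6 0.0098251167649341
scene spool_center [([318, 245], 0.89), ([248, 164], 0.64)]
top spool_center [([183, 180], 0.76), ([426, 189], 0.7)]
scene reel_center []
top reel_center [([207, 168], 0.57), ([430, 190], 0.46)]
scene tape_center [([253, 208], 0.5), ([239, 168], 0.39), ([435, 281], 0.24)]
top tape_center [([173, 192], 0.68), ([236, 233], 0.65)]
scene tray [([250, 171], 0.81)]
top tray [([192, 188], 0.88)]
```

View pics/s7.png

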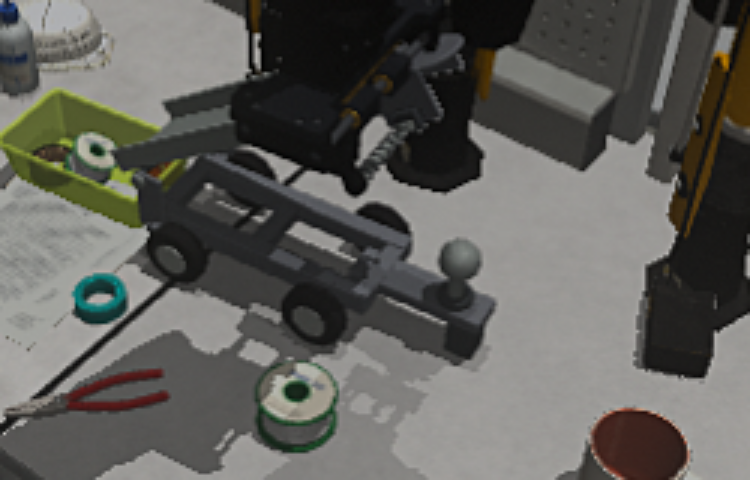

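View pics/t7.png

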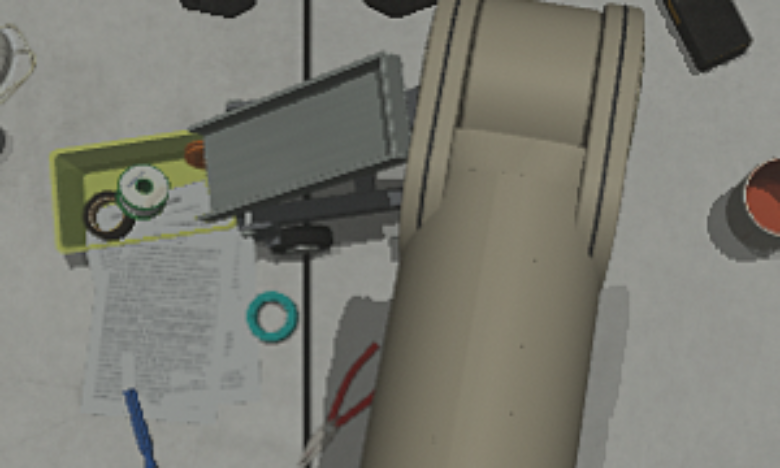

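```bash
python3 - <<'E'
from h import *
s=get_state();print(s['clock'],s['eef_pos'],s['force'],np.abs(s['joint_vel']).max())
a=atz('top',(130+51/2.6,110+154/2.6),.059);b=atz('top',(130+59/2.6,110+250/2.6),.059)
print(a,b,np.linalg.norm(a-b))
u=(a-b)[:2]/np.linalg.norm((a-b)[:2]); 
lng=np.r_[u[1],-u[0]]  # toward -y
if lng[1]>0: lng=-lng
c=(a+b)[:2]/2+lng*.096
print('tray c',c,'dir',lng,'net',atz('top',(192,188),0))
for n,uv,z in (('spool',(183,180),.03),('spool',(183,180),.045),('reel',(207,168),.01),('reel',(207,168),.03),('tape',(173,192),.012),('tape',(173,192),.03)):
    p=atz('top',uv,z)[:2]-c;print(n,z,'along',p@lng,'across',p@u)
for n in ('scene','top'):
  im=get_image(n);box=(215,135,300,195) if n=='scene' else (140,140,240,220)
  cv2.imwrite(f'pics/{n}8.png',cv2.resize(im[box[1]:box[3],box[0]:box[2],::-1],None,fx=7.5,fy=7.5,interpolation=cv2.INTER_CUBIC))
E
```

```text
12.1 [ 0.51828384 -0.11663928  0.29024137] [ 7.16832406  2.56870534 -5.40578929] 0.0024866742151182014
[0.64704469 0.35904678 0.059     ] [0.54453107 0.34637246 0.059     ] 0.10329414933176082
tray c [0.6075672  0.25743503] dir [ 0.12270123 -0.99244365] net [0.60335403 0.25805876 0.        ]
spool 0.03 along -0.015628510809163713 across 0.015043784587872363
spool 0.045 along -0.01113955333107748 across 0.011033428072016151
reel 0.01 along 0.05002751391569577 across 0.044460614454202185
reel 0.03 along 0.05476156425713201 across 0.038693091649964304
tape 0.012 along -0.05263193889686845 across -0.010162114341803904
tape 0.03 along -0.046747349310020905 across -0.014501869425651162
```

View pics/scene8.png

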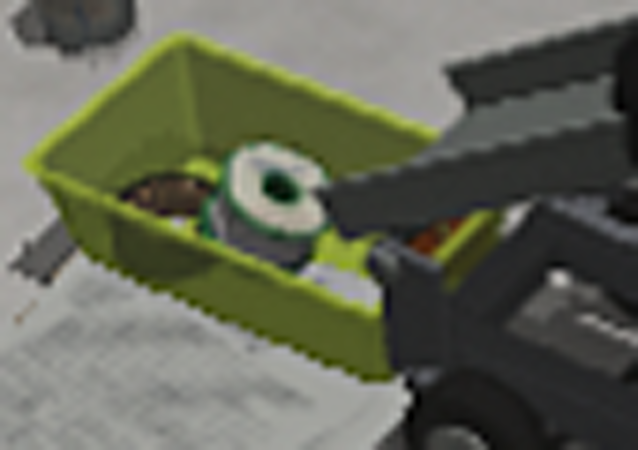

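View pics/top8.png

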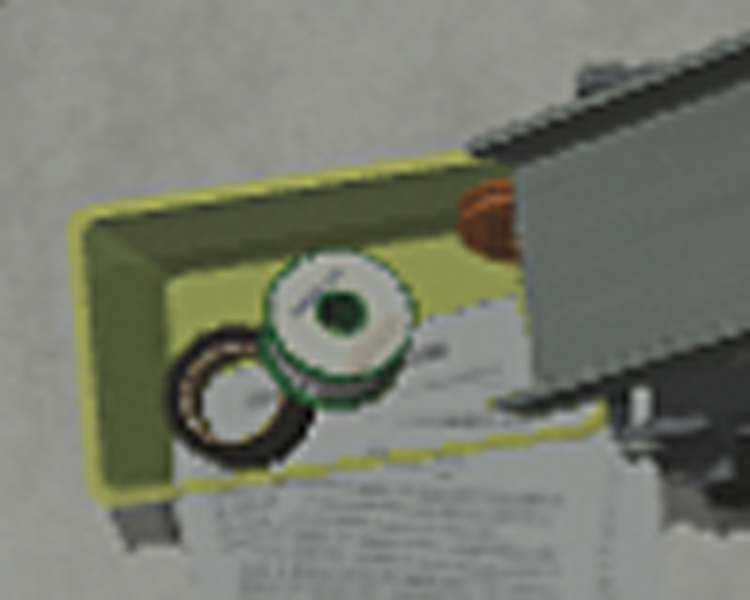

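```bash
python3 - <<'E'
from h import *
s=get_state()
im=get_image('top');cv2.imwrite('pics/top9.png',im[:,:,::-1]);sc=get_image('scene');cv2.imwrite('pics/scene9.png',sc[:,:,::-1])
A=[cv2.resize(cv2.imread(f)[145:215,140:230],None,fx=4.4,fy=4.4,interpolation=cv2.INTER_CUBIC) for f in('pics/top0.png','pics/top9.png')]
B=[cv2.resize(cv2.imread(f)[135:195,212:302],None,fx=4.4,fy=4.4,interpolation=cv2.INTER_CUBIC) for f in('pics/scene0.png','pics/scene9.png')]
cv2.imwrite('pics/cmp.png',np.vstack([np.hstack(A),np.hstack(B)]))
# yellow mask edges along rows
for f in('pics/top0.png','pics/top9.png'):
    h=cv2.cvtColor(cv2.imread(f),cv2.COLOR_BGR2HSV);m=cv2.inRange(h,(25,80,40),(40,255,255))
    ys,xs=np.nonzero(m[140:220,140:245]);print(f,xs.min()+140,xs.max()+140,ys.min()+140,ys.max()+140,[np.nonzero(m[r,140:245])[0].min()+140 for r in(175,185,195,200)])
c=np.array([.6076,.2574]);l=np.array([.1227,-.9924]);u=np.array([.9924,.1227])
for al in(.05,.06,.07):
  for ac in (.03,.04,.048):
    for z in(.012,.025):
      P=np.r_[c+l*al+u*ac,z];print(al,ac,z,proj('top',P)[0].round(1),proj('scene',P)[0].round(1))
for q in('reel_center',):
  for n in('top','scene'):
    print(n,[(np.round(d['extent']).tolist(),round(d['confidence'],2)) for d in look_for(n,q)])
E
```

```text
pics/top0.png 149 220 160 207 [np.int64(150), np.int64(150), np.int64(151), np.int64(151)]
pics/top9.png 149 220 160 207 [np.int64(150), np.int64(150), np.int64(151), np.int64(151)]
0.05 0.03 0.012 [207.3 172.7] [271.2 168.5]
0.05 0.03 0.025 [206.1 171.7] [270.9 165.5]
0.05 0.04 0.012 [207.  169.3] [272.9 166.8]
0.05 0.04 0.025 [205.8 168.2] [272.7 163.8]
0.05 0.048 0.012 [206.7 166.6] [274.3 165.4]
0.05 0.048 0.025 [205.5 165.5] [274.  162.4]
0.06 0.03 0.012 [210.8 172.2] [273.7 169.6]
0.06 0.03 0.025 [209.6 171.1] [273.4 166.6]
0.06 0.04 0.012 [210.5 168.8] [275.4 167.8]
0.06 0.04 0.025 [209.3 167.7] [275.2 164.8]
0.06 0.048 0.012 [210.2 166.1] [276.8 166.5]
0.06 0.048 0.025 [209.  164.9] [276.6 163.4]
0.07 0.03 0.012 [214.3 171.7] [276.3 170.6]
0.07 0.03 0.025 [213.2 170.6] [276.  167.6]
0.07 0.04 0.012 [213.9 168.3] [278.  168.9]
0.07 0.04 0.025 [212.8 167.2] [277.7 165.9]
0.07 0.048 0.012 [213.6 165.6] [279.4 167.5]
0.07 0.048 0.025 [212.5 164.4] [279.1 164.5]
top [([203.0, 165.0, 209.0, 172.0], 0.42)]
scene [([256.0, 121.0, 385.0, 228.0], 0.7), ([224.0, 232.0, 277.0, 249.0], 0.66), ([259.0, 123.0, 374.0, 176.0], 0.48)]
```

View pics/cmp.png

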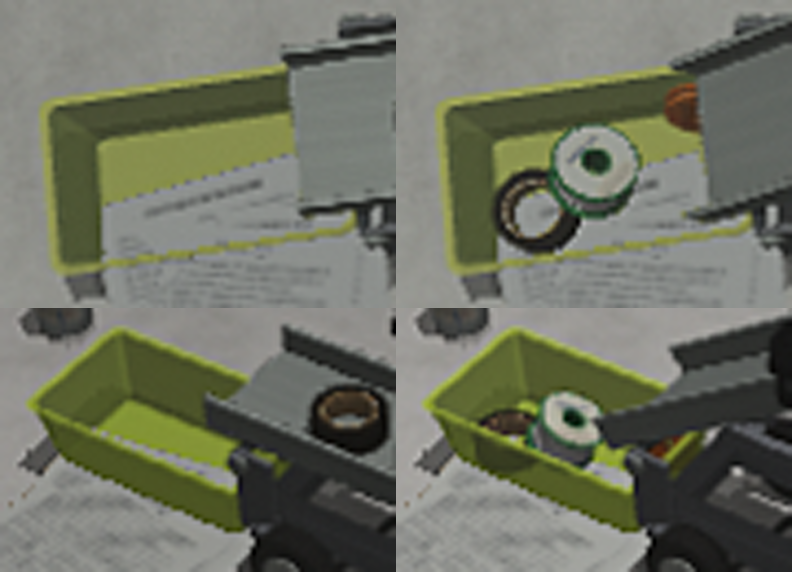

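>>> send_rows(
  plan=[
    [0,0,0,0],
    [0,0,0,0],
    [0,0,0,0],
    [0,0,0,0],
    [0,0,0,0],
    [0,0,0,0],
    [0,0,0,0],
    [0,0,0,0],
    [0,0,0,0],
    [0,0,0,0],
  ],
)

```text
clock: 13.4
eef_pos: [0.5183, -0.1167, 0.2903]
tcp_rot: [0.0, 0.666, 0.746, 0.001]
force: [7.7, 2.3, -5.6]
gripper_width: 0.0097
```

```bash
python3 - <<'E'
from h import *
s=get_state();print(s['clock'],s['eef_pos'],s['force'],s['gripper_width'])
b=get_image('scene')[:,:,::-1];a=cv2.imread('pics/scene9.png')
print('max diff', cv2.absdiff(cv2.GaussianBlur(a,(5,5),0),cv2.GaussianBlur(np.ascontiguousarray(b),(5,5),0))[100:260,200:420].max())
im=get_image('wrist');cv2.imwrite('pics/w10.png',im[:,:,::-1])
E
```

```text
13.4 [ 0.51827603 -0.11665218  0.29026163] [ 7.74168972  2.31127129 -5.60118243] 0.009687275454506948
max diff 7
```

View pics/w10.png

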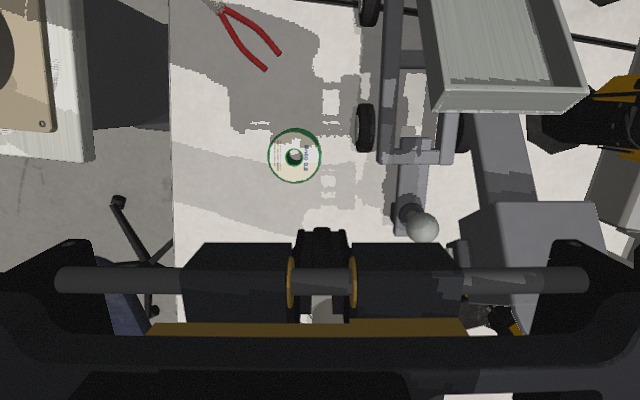

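The bed at wrist (500,60) is empty, and the knob is still gripped at (322,240). The ball stands free at (420,228), and nothing has moved in over a second. Handing in.

```bash
python3 -c "
from plant import *
print(close_job())"
```

```text
the job is handed in; nothing more can be done
None
```

I emptied the cart into the tray and handed the job in at about 13.5 s; `close_job` gave no verdict. I gripped the latch knob on its flat faces, pulled it out about 16 mm (7.5 N on the spring) and lifted the tongue along its arc to about 0.6 rad. I kept gripping there, with the knob about 18 cm above where it started.

**Last checks:**
- **Holding:** the pose, the force (about 7.7 N sideways, 5.6 N down) and the finger opening (9.7 mm) stayed steady. The scene picture did not change over more than a second.
- **Bed and tray:** the bed is empty, and the tray's edges are at the same pixels as at the start.
- **Bystanders:** I kept clear of the mug, the pliers, the big spool and the turquoise ring. They looked unmoved in the pictures, but I did not measure them.

| Piece | Along the tray (limit 90 mm) | Across the tray (limit 50 mm) |
|---|---|---|
| Spool | -15 mm | +15 mm |
| Tape roll | -50 mm | -12 mm |
| Reel | about +58 mm | about +40 mm |

**Less certain:** the reel leans on edge against the far wall, partly hidden under the bed lip. I worked out its position from the part that shows, so it is the least certain of the three. The network placed it at 50–55 mm along and 39–44 mm across in the top view. In the scene view it did not find the reel itself, only false hits.

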